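Put the cordless handset back on the sloping desk phone

ROBOT

A 7-joint arm with a two-finger parallel gripper is mounted at the origin on the work surface. World frame = base frame: x ahead of the robot, y to its left, z up, the work surface at z = 0. Lengths are in m, angles in rad, forces in N, time in s.
With the tool pointing down it reaches from about 0.4 to 0.85 m from the base axis. Payload 6.9 kg.
Tool frame: the origin (TCP) lies between the finger pads; the fingertips stand 8 mm ahead of it and the grasp point (between the pads) lies 11 mm behind it (bot.nose_length is the distance from the TCP to the fingertips, in m); y points along the fingers, z is the direction in which the jaws open and shut, and the axes are right-handed (so a half turn about y gives the same grasp; the last joint's range is limited). The gripper opens to 85 mm and grips with 20 to 120 N. Pads are 22 mm wide; open, the fingers measure 114 mm over their backs; the gripper's body (76 mm by 85 mm) begins 54 mm behind the grasp point. The pads swing forward as they close: fully open they stand 13 mm farther back than shut.
Start: joints at [1.23, 0.507, -0.238, 1.5, 0.126, 1.149, -0.155], TCP at [0.27, -0.564, 0.208] pointing down, gripper open.
Joint ranges: [-3.08, 3.08], [-0.24, 2.05], [-1.43, 1.35], [0, 2.5], [-1.52, 4.66], [0.17, 1.96], [-2.89, 2.89]. Speed limits (rad/s): [2.39, 2.39, 3.14, 3.14, 3.14, 3.14, 3.14].

INTERFACE

Orientations are given as a unit quaternion [w, x, y, z].
In Python, from plant import bot, cams gives the robot as it stands.
- The arm moves only by the shell command python3 -m inch 'ROWS' [FORCE]. ROWS is a JSON object of lists of equal length, an entry for each row: "dp": the shift along the tool's x, y, z in m, a list of three; "roll": the turn about the tool's y in rad; "fingers": the opening, from -1 (shut) to 1 (fully open), so that 0 is half open. In form: {"dp": [[x, y, z], ...], "roll": [roll, ...], "fingers": [fingers, ...]}. A call has 1 to 20 rows; each row is the pose to reach, as a shift and turn from the pose commanded when the call began, along the tool's axes at that moment; what a row does not reach only later rows make up. A row lasts 1/12 s, in which the tool goes at most 41.7 mm and 7.16 degrees, less where a joint would pass 70% of its speed; a pose out of reach is approached as far as the arm can. A call with a gripper value outside its range is refused whole. The fingers move at their own pace and stop on an object; FORCE is the grip in N (left out, the last holds). Time passes only in rows, so rows that repeat a pose let the fingers close. It gives the time, the measured TCP pose, the force and the opening at its end, in the units of the state.
- bot.state(): the state, without advancing time (a new reading comes with each control period).
- cams.capture(name): name is "scene" or "side" or "wrist"; returns a dict with "img" (400x640x3 uint8, blue, green, red), "camera_matrix" (3x3 intrinsics, pixels), "distortion" ([k1, k2, p1, p2, k3] as OpenCV has them; the pictures are not rectified), "world_from_camera" (4x4, takes a point from camera to world coordinates); the wrist camera has in their place "mount" (4x4, takes a point from camera to tool coordinates, whose origin is the TCP and whose axes are the tool frame's). Camera axes: x right, y down, z forward; pixel columns grow to the right and rows downward; lengths in m; the calibration is good to about 2 mm. A picture is of the moment at which its call begins: read the wrist's pose just before it. There is no depth.
- bot.hand_in(): hands the job in, once; it reports no verdict.
The state is a dict: "time_s": time; "qpos": joint angles; "joint_vel": joint speeds; "joint_torque": joint torques, N m; "tcp_pos": TCP position; "orientation": TCP orientation; "force": force on the tool from outside, world axes, zero at the start; "wrist_torque": the same for the moment, N m; "gripper_width": finger opening in m.
Only numpy, scipy, OpenCV 4.12 (cv2) and the standard library are available. Lean on these libraries where they do the work, as an engineer would, in place of code of your own. Each camera call takes 0.05 s, during which the arm holds its last target. There are 200 camera calls.

TASK

The phone's cordless handset has been left lying face down on the counter. Pick it up and put it back on the desk phone: lower it into the sloping cradle with its round earpiece end uphill, keep hold of it until both ends are fully home in their recesses, then let go. Leave the other things on the counter where they are.

Things in the scene. Friction and masses are not known exactly. Their poses are not given: they have to be found in the camera images.
- handset: Loose grey cordless telephone handset, dumb-bell shaped, 205 long (x), 48 wide, 48 high, 0.13 to 0.23 kg, lying face down. Origin: centre of its underside; z up through its back. Round earpiece at +x (disc 48 across), rectangular mouthpiece at -x (50 along x, 48 along y, centre 78 from the origin); both reach from z = 0 to 48, a narrower bar joins them.
- bar (a point): Middle of the handset's bar, 38 above its underside: the place to grip, across y. The bar is 34 wide (y), spans z = 28 to 48 of the handset and is free for 107 between the two ends.
- earpiece (a point): Point on the handset's underside at the centre of the round earpiece (78 from the origin along +x).
- cradle: Handset cradle, the left lane (seen from the low edge) of the sloping deck of a grey desk phone fixed to the counter. This frame is the pose of the handset's frame when seated: origin on the recess floors, midway between them; x straight up the slope, away from the robot; z the deck's normal, 30 degrees from vertical. Deck face at z = 12, 230 long (x = -115 to 115), y = -150 (keypad, 3 high) to 40.
- ear_recess (a point): Centre of the mouth, level with the deck, of the upper recess: round, 56 across, 12 deep, 3 chamfer, flat floor. It takes the round earpiece with 4 play all round.
- mouth_recess (a point): Centre of the mouth, level with the deck, of the lower recess: rectangular, 58 (x) by 56 (y), 12 deep, 3 chamfer, flat floor. It takes the rectangular mouthpiece with 4 play all round.
- stapler: Black stapler, 130 x 30 x 48 high, standing between phone and handset; origin centre of underside, long along x. Bystander.
- tape_roll: Clear tape roll lying flat, 70 across, 25 high; origin centre of underside. Bystander.
- stamp: Wooden hand stamp, 36 across, 60 high, standing beside the handset, 110 to its side; origin centre of underside. Bystander.
- mug: White mug, 80 across, 95 high, handle at its +y; origin centre of underside. Bystander.
- calculator: Black calculator lying flat, 150 x 100 x 16; origin centre of underside. Bystander.
- carton: Small cardboard carton, 90 (x) x 130 (y) x 70 high; origin centre of underside. Bystander.
- pen_cup: Dark steel pen cup, 72 across, 90 high, pens standing up to 160; origin centre of underside. Bystander.
There are look-alikes about, which are no part of the job. Several things look just like the handset: the one meant starts farthest from the robot's base.

How it is judged:
On the way:
1. the handset sits fully home in the cradle, earpiece uphill, while the fingers still hold it (x of handset in the frame of cradle between -0.007 and 0.007 m and y of handset in the frame of cradle between -0.007 and 0.007 m and z of handset in the frame of cradle between -0.004 and 0.004 m and x of earpiece in the frame of cradle above 0.06 m and angle between the z axis of handset and the z axis of cradle, either way round below 0.07 rad and angle between the x axis of handset and the x axis of cradle, either way round below 0.1 rad and contact force between the fingers and handset above 1 N), for 0.2 s.
At the end, for the whole second after the job is handed in: The handset is released and at rest in the cradle, earpiece uphill: its frame within 7 mm of the cradle's along and across the slope, within 4 mm in depth, its back parallel to the deck within 4 degrees and its length in line within about 6 degrees (x of handset in the frame of cradle between -0.007 and 0.007 m and y of handset in the frame of cradle between -0.007 and 0.007 m and z of handset in the frame of cradle between -0.004 and 0.004 m and x of earpiece in the frame of cradle above 0.06 m and angle between the z axis of handset and the z axis of cradle, either way round below 0.07 rad and angle between the x axis of handset and the x axis of cradle, either way round below 0.1 rad and linear speed of handset below 0.02 m/s and contact force between the fingers and handset below 0.1 N); the robot touches nothing.
It fails at once if one of the other things on the counter is shifted by more than 30 mm or tipped over (distance of any of stapler, tape_roll, stamp, mug, calculator, carton, pen_cup from where it was at the start of the episode above 0.03 m or angle between any of stapler, tape_roll, stamp, mug, calculator, carton, pen_cup's own z axis and vertical above 0.5 rad).
It also fails if it takes over 42 s, if anything falls off the work surface, if the arm or the gripper's body presses on something with over 40 N, if the wrist force passes 120 N, or if a joint passes its speed limit or range.

## Working session

There is one attempt and no reset: what is moved stays moved. The work goes in short steps, Python scripts to look and compute and a shell command to move; the robot and the scene stay as the last step left them, time stands still between calls to the robot, and variables do not carry over. Pictures are saved under pics/ and viewed, about 8 in all and at most 12, crops included, and the job is handed in when it is done.

```bash
mkdir -p pics; ls; python3 - <<'E'
from plant import bot,cams
import cv2,numpy as np,pickle
np.set_printoptions(precision=4,suppress=True)
s=bot.state();print(s['time_s'],s['tcp_pos'],s['orientation'],s['gripper_width'],bot.nose_length)
d={}
for n in('scene','side'):
    c=cams.capture(n);d[n]=c;cv2.imwrite(f'pics/{n}0.png',c['img']);print(n,c['camera_matrix'],c['distortion'],c['world_from_camera'])
c=cams.capture('wrist');d['wrist']=c;print(c['mount'])
pickle.dump(d,open('d0.pkl','wb'))
E
```

```text
pics
0.0 [ 0.2698 -0.5632  0.2075] [ 0.1565 -0.1568  0.6901 -0.6889] 0.08549657959955691 0.008
scene [[403.1846   0.     310.8113]
 [  0.     403.1846 194.7741]
 [  0.       0.       1.    ]] [0.0028 0.     0.     0.     0.    ] [[ 0.4956  0.5579 -0.6657  1.1482]
 [ 0.8685 -0.3291  0.3707 -0.3434]
 [-0.0123 -0.7619 -0.6476  0.7031]
 [ 0.      0.      0.      1.    ]]
side [[393.0577   0.     322.1866]
 [  0.     393.0577 193.162 ]
 [  0.       0.       1.    ]] [-0.0536  0.      0.      0.      0.    ] [[ 0.9962 -0.0632  0.0605  0.4436]
 [-0.0874 -0.6793  0.7286 -0.7121]
 [-0.005  -0.7311 -0.6823  0.7747]
 [ 0.      0.      0.      1.    ]]
[[ 0.0002  0.9609  0.2767 -0.0704]
 [ 0.0006 -0.2767  0.9609 -0.166 ]
 [ 1.      0.     -0.0007 -0.0008]
 [ 0.      0.      0.      1.    ]]
```

View pics/scene0.png

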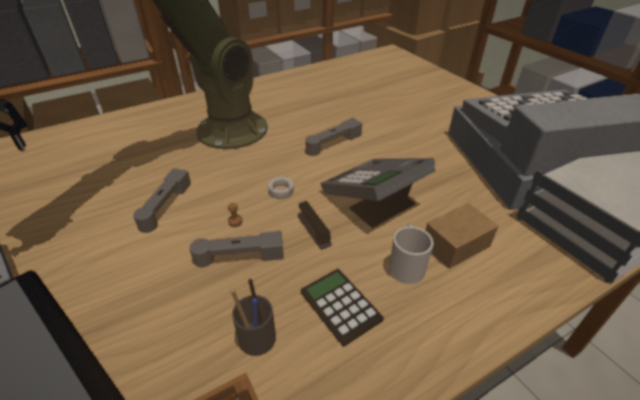

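View pics/side0.png

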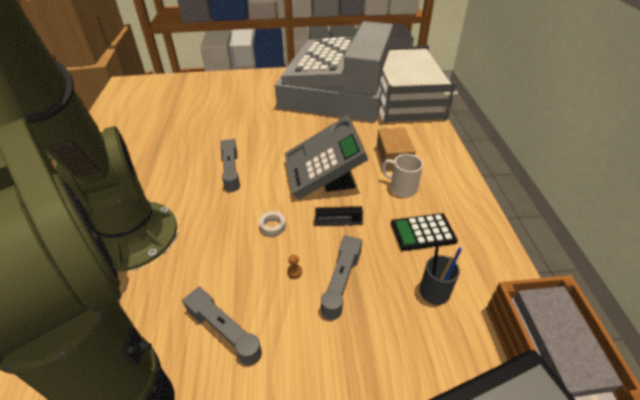

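Three handset look-alikes show. In pixels (scene / side) they are A (335,135)/(230,165), B (163,200)/(222,325) and C (237,248)/(342,277). C lies beside the stamp and near the stapler, and looks farthest from the base. I'll check that with numbers and one enlarged picture that also covers the phone.

```bash
cat >h.py <<'E'
import numpy as np,cv2,pickle
np.set_printoptions(precision=4,suppress=True)
def ray(c,uv,T=None):
    T=c['world_from_camera'] if T is None else T
    p=cv2.undistortPoints(np.array(uv,float).reshape(-1,1,2),c['camera_matrix'],np.array(c['distortion']))[:,0]
    d=np.c_[p,np.ones(len(p))]@T[:3,:3].T
    return T[:3,3],d/np.linalg.norm(d,axis=1,keepdims=True)
def onz(c,uv,z,T=None):
    o,d=ray(c,uv,T);return o+d*((z-o[2])/d[:,2])[:,None]
def onplane(c,uv,p,n,T=None):
    o,d=ray(c,uv,T);return o+d*(((p-o)@n)/(d@n))[:,None]
def tri(c1,u1,c2,u2,T1=None,T2=None):
    o1,d1=ray(c1,u1,T1);o2,d2=ray(c2,u2,T2);out=[]
    for a,b in zip(d1,d2):
        t=np.linalg.lstsq(np.c_[a,-b],o2-o1,rcond=None)[0]
        p,q=o1+a*t[0],o2+b*t[1];out.append(np.r_[(p+q)/2,np.linalg.norm(p-q)])
    return np.array(out)
E
python3 - <<'E'
from h import *
d=pickle.load(open('d0.pkl','rb'))
for k,a,b in(('A',(335,135),(230,165)),('B',(163,200),(222,325)),('C',(237,248),(342,277))):
    print(k,onz(d['scene'],[a],.045),onz(d['side'],[b],.045))
s,t=d['scene']['img'],d['side']['img']
def up(i,x,y,w,h,k):return cv2.resize(i[y:y+h,x:x+w],None,fx=k,fy=k,interpolation=cv2.INTER_CUBIC)
a=up(s,180,140,266,133,3)[:,:800]; b=up(t,270,110,133,100,4)[:,:500]; c=up(t,300,225,100,100,4)[:399,:]
h=min(b.shape[0],600-a.shape[0]) 
cv2.imwrite('pics/c1.png',a)
e=np.hstack([up(t,275,110,100,100,4),up(t,305,228,100,100,4)]);cv2.imwrite('pics/c2.png',e);print(a.shape,e.shape)
E
```

```text
A [[0.2648 0.2363 0.045 ]] [[0.247  0.2144 0.045 ]]
B [[ 0.3015 -0.2948  0.045 ]] [[ 0.2728 -0.3027  0.045 ]]
C [[ 0.5458 -0.1949  0.045 ]] [[ 0.5283 -0.2085  0.045 ]]
(399, 798, 3) (400, 800, 3)
```

View pics/c1.png

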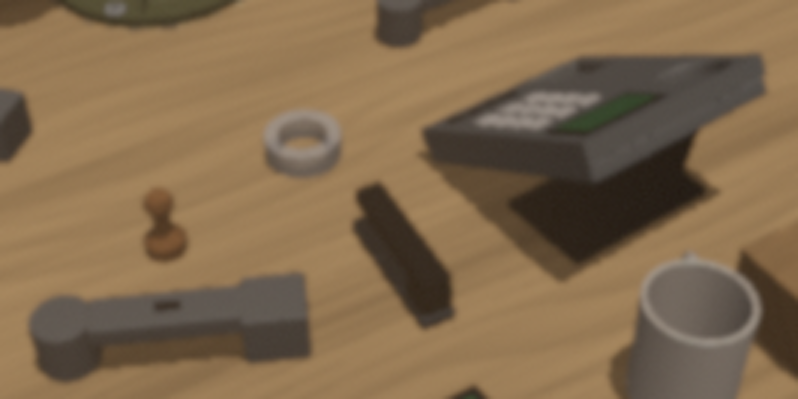

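View pics/c2.png

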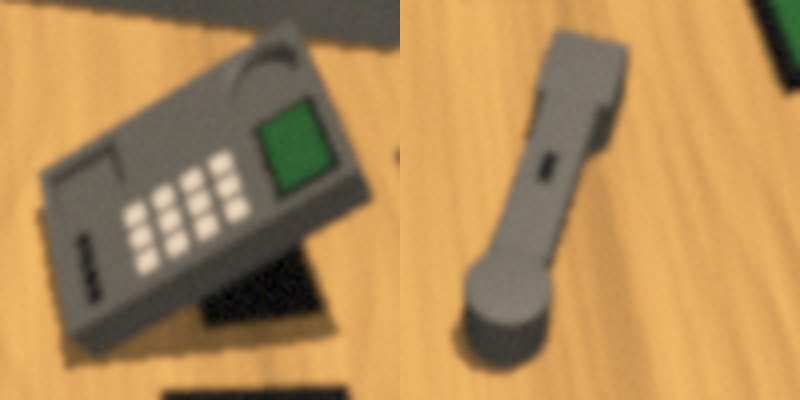

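C is the one meant: about 0.57 m from the base, against 0.34 for A and 0.42 for B, and it lies beside the stamp and stapler. In the crops its earpiece is at side (332,300) and scene (202,248), and its mouthpiece at side (355,245) and scene (271,240). The deck corners can be read in both views, with the round recess top-left of the phone at side (341,126). Next I triangulate both.

```bash
python3 - <<'E'
from h import *
from scipy.spatial.transform import Rotation as R
d=pickle.load(open('d0.pkl','rb'));sc,si=d['scene'],d['side']
S=lambda x,y:(180+(x+.5)/3-.5,140+(y+.5)/3-.5)
P=lambda x,y:(275+(x+.5)/4-.5,110+(y+.5)/4-.5)
H=lambda x,y:(305+(x-400+.5)/4-.5,228+(y+.5)/4-.5)
# deck corners LL, UL, UR, LR
a=[S(583,55),S(763,56),S(592,160),S(425,130)];b=[P(43,177),P(290,24),P(372,180),P(80,330)]
c=tri(sc,a,si,b);print(c)
print('sides',[np.linalg.norm(c[i,:3]-c[(i+1)%4,:3]) for i in range(4)],'want 230 190 230 190')
q=c[:,:3]
local=np.array([[-115,40,12],[115,40,12],[115,-150,12],[-115,-150,12]])/1e3
r,rs=R.align_vectors(q-q.mean(0),local-local.mean(0));M=r.as_matrix();print(M,'tilt',np.degrees(np.arccos(M[2,2])),rs,'origin',q.mean(0)-M@local.mean(0))
# handset tops z=.048
e1=onz(sc,[S(63,325)],.048);e2=onz(si,[H(508,288)],.048)
m1=onz(sc,[S(240,282),S(303,272),S(309,312),S(245,318)],.048);m2=onz(si,[H(556,30),H(629,46),H(612,107),H(541,92)],.048)
print('ear',e1,e2,'mouth',m1.mean(0),m2.mean(0));print(m1,m2)
w=d['wrist'];
from plant import bot
s=bot.state();o=s['orientation'];Tm=R.from_quat([o[1],o[2],o[3],o[0]]).as_matrix();print('tool',Tm)
E
```

```text
[[0.4105 0.2754 0.0309 0.005 ]
 [0.6041 0.2979 0.1414 0.0009]
 [0.6337 0.1079 0.1365 0.0001]
 [0.4338 0.0873 0.0358 0.0015]]
sides [np.float64(0.22404154176573507), np.float64(0.19230594550964353), np.float64(0.22479714329835274), np.float64(0.18965043460764092)] want 230 190 230 190
[[ 0.8757 -0.1251 -0.4664]
 [ 0.1068  0.9921 -0.0655]
 [ 0.471   0.0076  0.8821]] tilt 28.100139352853617 0.009055476885211041 origin [0.5193 0.2475 0.076 ]
ear [[ 0.5084 -0.2641  0.048 ]] [[ 0.4991 -0.2653  0.048 ]] mouth [ 0.5597 -0.1188  0.048 ] [ 0.56   -0.1211  0.048 ]
[[ 0.5339 -0.135   0.048 ]
 [ 0.5485 -0.0894  0.048 ]
 [ 0.5875 -0.1039  0.048 ]
 [ 0.5691 -0.1469  0.048 ]] [[ 0.5469 -0.0899  0.048 ]
 [ 0.5891 -0.1065  0.048 ]
 [ 0.5719 -0.1514  0.048 ]
 [ 0.5321 -0.1366  0.048 ]]
tool [[-0.9018 -0.0006  0.4321]
 [-0.4321  0.0012 -0.9018]
 [ 0.     -1.     -0.0013]]
```

The tilt and sizes agree: sides 224/190 mm against 230/190, tilt 28° against 30°, and the handset's end spacing is 156 mm. The cradle's yaw is about 7°. Now I move over the handset for a wrist look, with a roll of -0.75.

```bash
python3 -m inch '{"dp":[[-0.025,0,-0.014],[-0.06,0.001,-0.033],[-0.095,0.002,-0.053],[-0.13,0.003,-0.073],[-0.165,0.004,-0.092],[-0.20,0.005,-0.112],[-0.235,0.006,-0.131],[-0.27,0.007,-0.151],[-0.305,0.007,-0.170],[-0.34,0.007,-0.190],[-0.37,0.007,-0.207],[-0.396,0.007,-0.221],[-0.396,0.007,-0.221],[-0.396,0.007,-0.221]],"roll":[-0.06,-0.12,-0.19,-0.26,-0.33,-0.40,-0.47,-0.54,-0.61,-0.67,-0.71,-0.75,-0.75,-0.75],"fingers":[1,1,1,1,1,1,1,1,1,1,1,1,1,1]}'
python3 - <<'E'
from h import *
from plant import bot,cams
s=bot.state();w=cams.capture('wrist');pickle.dump((s,w),open('w1.pkl','wb'));cv2.imwrite('pics/w1.png',w['img'])
print(s['tcp_pos'],s['orientation'],w['camera_matrix'],w['distortion'])
E
```

```text
time_s: 1.32
tcp_pos: [0.5325, -0.1911, 0.2011]
orientation: [0.4, -0.399, 0.584, -0.583]
force: [-0.4, -1.1, -0.0]
gripper_width: 0.0852
[ 0.5325 -0.1911  0.2011] [ 0.3996 -0.3993  0.5837 -0.5832] [[337.1583   0.     314.9878]
 [  0.     337.1583 196.3423]
 [  0.       0.       1.    ]] [-0.0226  0.      0.      0.      0.    ]
```

View pics/w1.png

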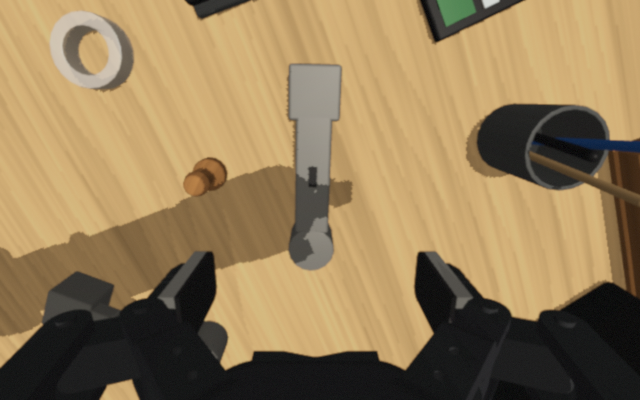

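The wrist picture shows handset C clear of everything, with the earpiece disc at (311,248) and the mouthpiece corners at (289,65), (341,66), (338,120) and (289,119). No neighbour is in the fingers' way. Next come the numbers for the grasp move.

```bash
cat >>h.py <<'E'
from scipy.spatial.transform import Rotation as R
def rot(s):
    o=s['orientation'];return R.from_quat([o[1],o[2],o[3],o[0]]).as_matrix()
def wT(s,w):
    T=np.eye(4);T[:3,:3]=rot(s);T[:3,3]=s['tcp_pos'];return T@np.array(w['mount'])
E
python3 - <<'E'
from h import *
s,w=pickle.load(open('w1.pkl','rb'));T=wT(s,w)
e=onz(w,[(311.5,247.5)],.048,T)[0];mc=onz(w,[(289,65),(341,66),(339,120),(289,119)],.048,T);m=mc.mean(0)
print('ear',e,'mouth',m,np.linalg.norm(e-m),[np.linalg.norm(mc[i]-mc[(i+1)%4]) for i in range(4)])
c=(e+m)/2;yaw=np.arctan2(*(e-m)[[1,0]]);A=rot(s);tx=np.arctan2(A[1,0],A[0,0])
print('c',c,'yaw',np.degrees(yaw),'toolx',np.degrees(tx),'roll',-(yaw-tx));g=np.r_[c[:2],.0255]
print('dp',A.T@(g-s['tcp_pos']))
E
```

```text
ear [ 0.5012 -0.26    0.048 ] mouth [ 0.5592 -0.1191  0.048 ] 0.1523609197372965 [np.float64(0.04624066784085057), np.float64(0.047069603488116056), np.float64(0.046287016569841646), np.float64(0.047007000618204973)]
c [ 0.5302 -0.1895  0.048 ] yaw -112.39326343639944 toolx -111.20061159053184 roll 0.020815701540377596
dp [-0.0005  0.1756 -0.0026]
```

```bash
python3 -m inch '{"dp":[[0.001,0.02,-0.001],[0.001,0.055,-0.002],[0.001,0.09,-0.0026],[0.001,0.125,-0.0026],[0.001,0.15,-0.0026],[0.001,0.166,-0.0026],[0.001,0.1755,-0.0026],[0.001,0.1755,-0.0026],[0.001,0.1755,-0.0026],[0.001,0.1755,-0.0026],[0.001,0.1755,-0.0026],[0.001,0.1755,-0.0026],[0.001,0.1755,-0.0026],[0.001,0.1755,-0.0026],[0.001,0.1755,-0.0026]],"roll":[0.01,0.02,0.02,0.02,0.02,0.02,0.02,0.02,0.02,0.02,0.02,0.02,0.02,0.02,0.02],"fingers":[1,1,1,1,1,1,1,-1,-1,-1,-1,-1,-1,-1,-1]}' 25
python3 - <<'E'
from h import *
from plant import bot
s=bot.state();print(s['tcp_pos'],s['gripper_width'],s['force'],rot(s))
E
```

```text
time_s: 2.62
tcp_pos: [0.529, -0.1932, 0.0262]
orientation: [-0.393, 0.392, -0.588, 0.588]
force: [-0.7, 0.5, -0.4]
gripper_width: -0.0001
[ 0.529  -0.1932  0.0262] -0.00012195336935836107 [-0.7436  0.5023 -0.4135] [[-0.3839  0.0004  0.9234]
 [-0.9234 -0.0002 -0.3839]
 [-0.     -1.      0.0005]]
```

The fingers shut on nothing (width 0), so I look before doing anything else.

```bash
python3 - <<'E'
from h import *
from plant import bot,cams
s=bot.state();w=cams.capture('wrist');a=w['img'][:, :];t=cams.capture('side');c=cams.capture('scene')
pickle.dump((s,w,t,c),open('w2.pkl','wb'))
k=lambda i,x,y:cv2.resize(i[y:y+100,x:x+130],(390,300),interpolation=cv2.INTER_CUBIC)
cv2.imwrite('pics/w2.png',np.hstack([cv2.resize(a,(480,300)),k(t['img'],275,220)[:,:320]]))
cv2.imwrite('pics/w2b.png',k(c['img'],170,180))
E
```

```text
(no output)
```

View pics/w2.png

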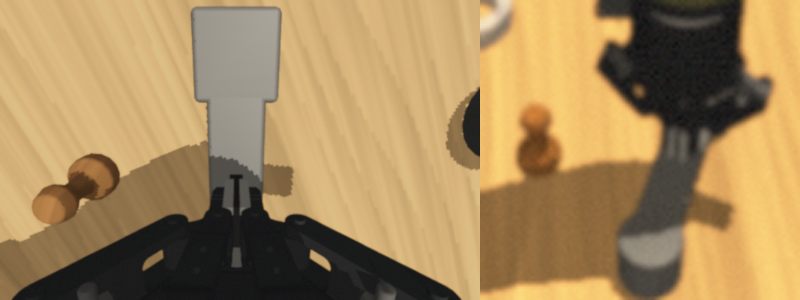

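The pads look shut above the bar rather than around it. I'll check where the tips project and look at the scene camera's view.

```bash
python3 - <<'E'
from h import *
s,w,t,c=pickle.load(open('w2.pkl','rb'))
def proj(cam,T,X):
    Ti=np.linalg.inv(T);r=cv2.Rodrigues(Ti[:3,:3])[0];return cv2.projectPoints(np.array(X,float).reshape(-1,1,3),r,Ti[:3,3],cam['camera_matrix'],np.array(cam['distortion']))[0][:,0]
A=rot(s);tip=[np.array(s['tcp_pos'])+A@v for v in([-.011,.008,0],[.011,.008,0],[0,-.011,0])]
print('tips',tip);print('wrist',proj(w,wT(s,w),tip));
for cam in(t,c):print(proj(cam,cam['world_from_camera'],tip))
T=wT(s,w)
# mouth corners now
mc=onz(w,np.array([(192,8),(280,8),(277,101),(194,101)])*4/3,.048,T);print(mc,[np.linalg.norm(mc[i]-mc[(i+1)%4]) for i in range(4)])
cv2.imwrite('pics/w2c.png',np.hstack([cv2.resize(w['img'][200:400,220:420],(400,400)),cv2.resize(c['img'][190:290,170:270],(400,400),interpolation=cv2.INTER_CUBIC)]))
E
```

```text
tips [array([ 0.5332, -0.1831,  0.0182]), array([ 0.5248, -0.2034,  0.0182]), array([ 0.529 , -0.1932,  0.0372])]
wrist [[316.0198 213.7966]
 [315.9921 250.752 ]
 [316.0991 246.9941]]
[[342.4282 274.4646]
 [339.8491 282.126 ]
 [341.3867 273.3867]]
[[241.3454 250.4658]
 [231.5297 251.4583]
 [235.321  245.2344]]
[[ 0.5474 -0.0881  0.048 ]
 [ 0.5893 -0.1055  0.048 ]
 [ 0.5715 -0.1496  0.048 ]
 [ 0.5282 -0.1316  0.048 ]] [np.float64(0.04537322633798358), np.float64(0.04754824324096237), np.float64(0.04684442564985685), np.float64(0.04755680665814431)]
```

View pics/w2c.png

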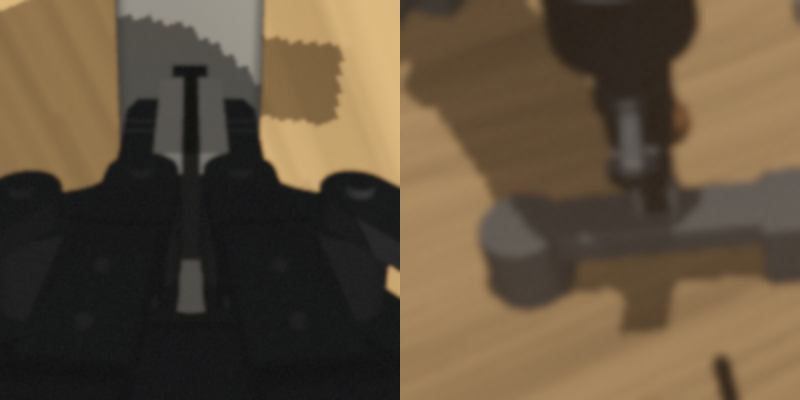

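The tips are visibly on top of the bar. Wrist, scene and side views all put them at z ≈ 0.045, against 0.018 from the reported TCP plus nose, so the pads really end about 27 mm higher than the nominal figure. The handset hasn't moved (mouthpiece mean (0.559,-0.119) as before). Going 20 mm lower with open fingers is safe under either reading, so I open, descend, check the force, then close.

```bash
python3 -m inch '{"dp":[[0,0,0],[0,0,0],[0,0,0],[0,0,0],[0,0,0],[0,0,0],[0,0.004,0],[0,0.009,0],[0,0.014,0],[0,0.018,0],[0,0.02,0],[0,0.02,0]],"roll":[0,0,0,0,0,0,0,0,0,0,0,0],"fingers":[1,1,1,1,1,1,1,1,1,1,1,1]}' 25
python3 - <<'E'
from h import *
from plant import bot,cams
s=bot.state();w=cams.capture('wrist');t=cams.capture('side');c=cams.capture('scene');pickle.dump((s,w,t,c),open('w3.pkl','wb'))
print(s['tcp_pos'],s['force'],s['gripper_width'])
cv2.imwrite('pics/w3.png',np.hstack([cv2.resize(w['img'],(480,300)),cv2.resize(c['img'][190:290,180:280],(300,300),interpolation=cv2.INTER_CUBIC)]))
E
```

```text
time_s: 3.77
tcp_pos: [0.5284, -0.193, 0.0051]
orientation: [0.392, -0.393, 0.589, -0.588]
force: [0.3, -0.2, 0.9]
gripper_width: 0.0854
[ 0.5284 -0.193   0.0051] [ 0.2569 -0.2446  0.8961] 0.08544113568437176
```

View pics/w3.png

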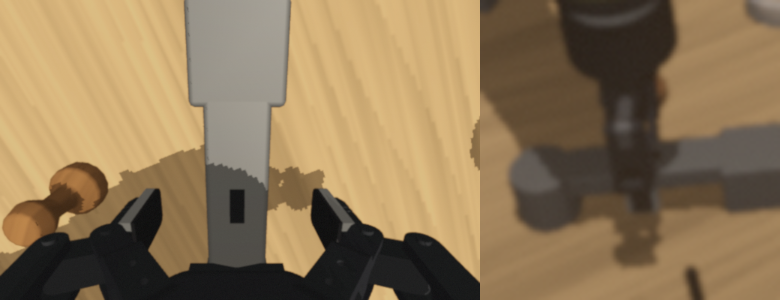

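The fingers now straddle the bar, with no contact force. Before closing I measure how high the open tips really are.

```bash
python3 - <<'E'
from h import *
s,w,t,c=pickle.load(open('w3.pkl','rb'))
def proj(cam,T,X):
    Ti=np.linalg.inv(T);r=cv2.Rodrigues(Ti[:3,:3])[0];return cv2.projectPoints(np.array(X,float).reshape(-1,1,3),r,Ti[:3,3],cam['camera_matrix'],np.array(cam['distortion']))[0][:,0]
A=rot(s);p=np.array(s['tcp_pos'])
for y in(.0,-.01,-.02,-.03,-.04):
    X=[p+A@np.array([x,y,z]) for z in(.043,.055) for x in(-.011,.011)]
    print(y,'z',X[0][2],'scene',((proj(c,c['world_from_camera'],X)-[180,190])*3+[480,0]).round().tolist(),'wrist',(proj(w,wT(s,w),X)*.75).round().tolist())
E
```

```text
0.0 z 0.005062266519702269 scene [[666.0, 236.0], [636.0, 240.0], [666.0, 249.0], [635.0, 253.0]] wrist [[299.0, 164.0], [297.0, 193.0], [316.0, 164.0], [313.0, 193.0]]
-0.01 z 0.015062258660124447 scene [[664.0, 228.0], [634.0, 231.0], [664.0, 241.0], [633.0, 244.0]] wrist [[302.0, 169.0], [300.0, 199.0], [320.0, 169.0], [317.0, 199.0]]
-0.02 z 0.02506225080054662 scene [[662.0, 219.0], [632.0, 222.0], [662.0, 232.0], [631.0, 235.0]] wrist [[306.0, 175.0], [304.0, 207.0], [326.0, 175.0], [322.0, 207.0]]
-0.03 z 0.035062242940968796 scene [[661.0, 210.0], [630.0, 213.0], [661.0, 223.0], [629.0, 226.0]] wrist [[311.0, 182.0], [308.0, 215.0], [331.0, 182.0], [327.0, 215.0]]
-0.04 z 0.045062235081390976 scene [[659.0, 200.0], [628.0, 204.0], [659.0, 213.0], [627.0, 217.0]] wrist [[316.0, 189.0], [313.0, 224.0], [338.0, 189.0], [333.0, 224.0]]
```

The scene view gives open tips at z ≈ 0.040 and the wrist view about 0.044, so the true offset is roughly 30 mm and the tips overlap the bar by only a few mm. They are centred on it both ways. I go 16 mm deeper, close, and check.

```bash
python3 -m inch '{"dp":[[0,0.004,0],[0,0.009,0],[0,0.013,0],[0,0.016,0],[0,0.016,0],[0,0.016,0],[0,0.016,0],[0,0.016,0],[0,0.016,0],[0,0.016,0],[0,0.016,0],[0,0.016,0],[0,0.016,0]],"roll":[0,0,0,0,0,0,0,0,0,0,0,0,0],"fingers":[1,1,1,1,1,-1,-1,-1,-1,-1,-1,-1,-1]}' 25
python3 - <<'E'
from h import *
from plant import bot,cams
s=bot.state();print(s['tcp_pos'],s['force'],s['gripper_width'])
E
```

```text
time_s: 5.0
tcp_pos: [0.529, -0.1932, -0.0099]
orientation: [-0.393, 0.392, -0.588, 0.588]
force: [-0.8, -0.1, 4.2]
gripper_width: 0.0338
[ 0.529  -0.1932 -0.0099] [-0.8201 -0.1394  4.1525] 0.03376747936467027
```

It's gripped: width 33.8 mm against the 34 mm bar. I lift, then carry it across with a turn of about 119.5° so the earpiece points uphill.

```bash
python3 -m inch '{"dp":[[0,-0.015,0],[0,-0.04,0],[0,-0.07,0],[0,-0.10,0],[-0.01,-0.13,-0.005],[-0.03,-0.16,-0.014],[-0.055,-0.185,-0.026],[-0.08,-0.21,-0.038],[-0.11,-0.23,-0.053],[-0.14,-0.245,-0.067],[-0.17,-0.25,-0.082],[-0.20,-0.25,-0.096],[-0.23,-0.25,-0.11],[-0.26,-0.25,-0.125],[-0.29,-0.25,-0.14],[-0.32,-0.25,-0.154],[-0.35,-0.25,-0.168],[-0.375,-0.25,-0.18],[-0.39,-0.25,-0.188],[-0.395,-0.25,-0.19]],"roll":[0,0,0,0,-0.06,-0.15,-0.26,-0.37,-0.48,-0.59,-0.7,-0.81,-0.92,-1.03,-1.14,-1.25,-1.36,-1.47,-1.56,-1.64],"fingers":[-1,-1,-1,-1,-1,-1,-1,-1,-1,-1,-1,-1,-1,-1,-1,-1,-1,-1,-1,-1]}' 25
python3 -m inch '{"dp":[[0,0,0],[0,0,0],[0,0,0],[0,0,0],[0,0,0],[0,0,0],[0,0,0]],"roll":[-0.1,-0.2,-0.3,-0.4,-0.446,-0.446,-0.446],"fingers":[-1,-1,-1,-1,-1,-1,-1]}'
python3 - <<'E'
from h import *
from plant import bot,cams
s=bot.state();w=cams.capture('wrist');t=cams.capture('side');c=cams.capture('scene');pickle.dump((s,w,t,c),open('w4.pkl','wb'))
print(s['tcp_pos'],s['force'],s['gripper_width'],rot(s))
u=lambda i,x,y,m,k:cv2.resize(i[y:y+m,x:x+m],(k,k),interpolation=cv2.INTER_CUBIC)
cv2.imwrite('pics/w4.png',np.vstack([np.hstack([u(t['img'],250,50,150,400),u(c['img'],295,70,150,400)]),cv2.resize(w['img'],(320,200))[:, :].repeat(1,0) if 0 else cv2.copyMakeBorder(cv2.resize(w['img'],(320,200)),0,0,0,480,0)]))
E
```

```text
time_s: 6.67
tcp_pos: [0.5034, 0.2483, 0.2397]
orientation: [0.699, -0.698, 0.111, -0.111]
force: [-0.3, -0.6, -1.7]
gripper_width: 0.0337
time_s: 7.25
tcp_pos: [0.505, 0.2441, 0.2394]
orientation: [-0.706, 0.706, 0.042, -0.042]
force: [-0.0, -0.1, -2.1]
gripper_width: 0.0336
[0.505  0.2441 0.2394] [-0.016  -0.1058 -2.0566] 0.033619707014439656 [[ 0.9929 -0.0008 -0.119 ]
 [ 0.119  -0.0003  0.9929]
 [-0.0009 -1.     -0.0002]]
```

View pics/w4.png

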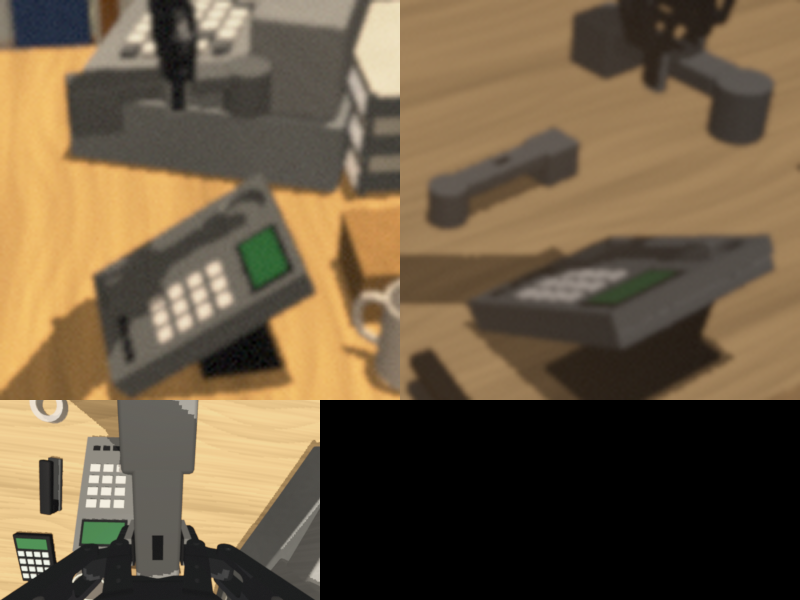

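The handset is held level, mouthpiece downhill and earpiece uphill, hovering above the lane. For a sharper cradle measurement I want the wrist camera to see the lane beside the handset, so I first check that the register is clear of that position.

```bash
python3 - <<'E'
from h import *
s,w,t,c=pickle.load(open('w4.pkl','rb'))
print('register base',onz(t,[(277,108),(378,118)],0),'top edge z.1',onz(t,[(283,80),(380,90)],.1))
print('wrist reg corner',onz(w,[(480,280),(628,90)],.0,wT(s,w)),onz(w,[(480,280),(628,90)],.1,wT(s,w)))
E
```

```text
register base [[0.3834 0.6015 0.    ]
 [0.7498 0.4962 0.    ]] top edge z.1 [[0.4134 0.628  0.1   ]
 [0.7525 0.5197 0.1   ]]
wrist reg corner [[0.6414 0.4871 0.    ]
 [0.3784 0.5995 0.    ]] [[0.5906 0.4253 0.1   ]
 [0.3924 0.51   0.1   ]]
```

```bash
python3 -m inch '{"dp":[[0.006,0,0.015],[0.018,0,0.045],[0.03,0,0.075],[0.04,0,0.097],[0.043,0,0.106],[0.043,0,0.106],[0.043,0,0.106],[0.043,0,0.106]],"roll":[0,0,0,0,0,0,0,0],"fingers":[-1,-1,-1,-1,-1,-1,-1,-1]}'
python3 - <<'E'
from h import *
from plant import bot,cams
s=bot.state();w=cams.capture('wrist');pickle.dump((s,w),open('w5.pkl','wb'))
print(s['tcp_pos'],s['gripper_width'])
cv2.imwrite('pics/w5.png',cv2.resize(w['img'][40:360,0:330],(619,600),interpolation=cv2.INTER_CUBIC))
E
```

```text
time_s: 8.07
tcp_pos: [0.5351, 0.3536, 0.2398]
orientation: [-0.705, 0.706, 0.042, -0.042]
force: [0.2, 0.2, -1.9]
gripper_width: 0.0334
[0.5351 0.3536 0.2398] 0.0334271546748174
```

View pics/w5.png

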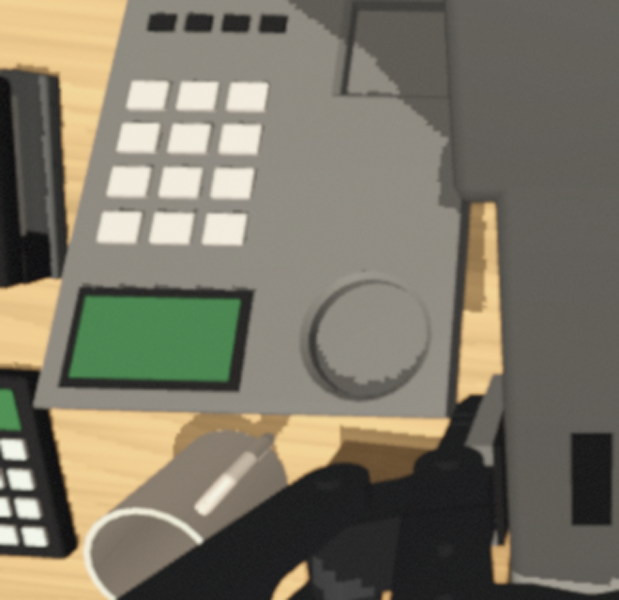

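The view is clear: ear recess centred at crop (366,336) with an outer width of 128 px, mouth recess uphill-right corner at (335,97), deck corners at (35,405) and (450,415), and the keypad-side edge running to (130,0). I now fit the cradle pose to these points and measure the handset's offset in the hand.

```bash
cat >>h.py <<'E'
def proj(cam,T,X):
    Ti=np.linalg.inv(T);r=cv2.Rodrigues(Ti[:3,:3])[0];return cv2.projectPoints(np.array(X,float).reshape(-1,1,3),r,Ti[:3,3],cam['camera_matrix'],np.array(cam['distortion']))[0][:,0]
E
python3 - <<'E'
from h import *
from scipy.optimize import least_squares as LS
s,w=pickle.load(open('w5.pkl','rb'));T=wT(s,w);d=pickle.load(open('d0.pkl','rb'))
C=lambda x,y:((x+.5)/1.8758-.5,(y+.5)/1.875-.5+40)
wx=np.array([[115,-150,12],[115,40,12],[78,0,12],[-46,-31,12]])/1e3;wu=np.array([C(35,405),C(450,415),C(366,336),C(335,97)])
S=lambda x,y:(180+(x+.5)/3-.5,140+(y+.5)/3-.5);P=lambda x,y:(275+(x+.5)/4-.5,110+(y+.5)/4-.5)
loc=np.array([[-115,40,12],[115,40,12],[115,-150,12],[-115,-150,12]])/1e3
a=np.array([S(583,55),S(763,56),S(592,160),S(425,130)]);b=np.array([P(43,177),P(290,24),P(372,180),P(80,330)])
def M(p):return R.from_euler('ZY',[p[3],-p[4]]).as_matrix()
def res(p,k,free):
    q=np.r_[p[:4],p[4] if free else np.pi/6];X=lambda l:q[:3]+l@M(q).T;o=[]
    if 'w' in k:o+=[proj(w,T,X(wx))-wu]
    if 'f' in k:o+=[proj(d['scene'],d['scene']['world_from_camera'],X(loc))-a,proj(d['side'],d['side']['world_from_camera'],X(loc))-b]
    return np.vstack(o).ravel()
for k in('w','f','wf'):
  for free in(0,1):
    r=LS(res,[.519,.2475,.076,.12,.52],args=(k,free),loss='soft_l1' if k!='w' else 'linear');print(k,free,r.x[:3],np.degrees(r.x[3:]),'rms',np.sqrt(np.mean(r.fun**2)))
    if k=='w':print(r.fun.round(1))
# ear ellipse diameter on deck plane
r=LS(res,[.519,.2475,.076,.12,.52],args=('wf',0));n=M(np.r_[r.x[:4],np.pi/6])[:,2]
e=onplane(w,[C(302,336),C(430,336),C(366,272),C(366,399)],r.x[:3]+.012*n,n,T);print('ear dia',np.linalg.norm(e[0]-e[1]),np.linalg.norm(e[2]-e[3]))
# handset in tool frame: back plane
A=np.array(w['mount'])
def tool(cam,uv,y):
    o,dd=ray(cam,uv,A);return o+dd*((y-o[1])/dd[:,1])[:,None]
print('w5 step,slot',tool(w,[C(461,197),C(570,433),C(612,525)],-.0579))
s1,w1=pickle.load(open('w1.pkl','rb'));s3,w3,_,_=pickle.load(open('w3.pkl','rb'))
print('w1 slot ends',tool(w1,[(312,167),(312,187)],-(.2011-.048)),'w3 slot,step',tool(w3,[(229/.75,190/.75),(244/.75,223/.75),(189/.75,104/.75),(284/.75,104/.75)],-.0429))
E
```

```text
w 0 [0.5155 0.2486 0.0786] [ 5.4567 29.7938] rms 0.8144451983226626
[ 0.4  0.3 -1.2  1.   1.2 -0.9 -0.3 -0.5]
w 1 [0.5157 0.2487 0.0782] [ 5.5974 30.6107] rms 0.7654997544019233
[ 0.   0.4 -1.2  0.7  1.2 -1.1 -0.  -0.1]
f 0 [0.52   0.2478 0.0753] [ 6.5074 29.7938] rms 1.4940380800763997
f 1 [0.5203 0.2472 0.0755] [ 6.5677 28.0986] rms 1.2186592084903625
wf 0 [0.5168 0.2475 0.0759] [ 5.494  29.7938] rms 1.700824432933755
wf 1 [0.5168 0.2474 0.0759] [ 5.4936 29.9108] rms 1.6943275313792212
ear dia 0.060669920503006944 0.0611723957181013
w5 step,slot [[-0.0564 -0.0579 -0.0213]
 [-0.0116 -0.0579 -0.0032]
 [ 0.0089 -0.0579  0.005 ]]
w1 slot ends [[-0.0678 -0.1531  0.0007]
 [-0.067  -0.1531  0.0007]] w3 slot,step [[-0.0112 -0.0429 -0.003 ]
 [ 0.0089 -0.0429  0.0052]
 [-0.0567 -0.0429 -0.0219]
 [-0.0567 -0.0429  0.024 ]]
```

The wrist fit is sound: ear mouth 61 mm against 62 with chamfer, residuals about 0.8 px, tilt 29.8–30.6°. Cradle origin is about (0.5165, 0.248, 0.077), yaw 5.7°. The wrist and fixed-camera fits differ by 4 mm in x and 3 mm in z. The handset sits about 3 mm towards the mouthpiece in the hand.

The tool stays vertical, so the handset has to pivot in the pads. I'll set the earpiece's uphill rim on the ear-recess floor and then lower along the matching arc. First I hover 10 mm above contact.

```bash
python3 -m inch '{"dp":[[-0.007,0,-0.015],[-0.02,0,-0.042],[-0.033,0.005,-0.07],[-0.043,0.015,-0.09],[-0.0486,0.03,-0.1024],[-0.0486,0.05,-0.1024],[-0.0486,0.07,-0.1024],[-0.0486,0.09,-0.1024],[-0.0486,0.105,-0.1024],[-0.0486,0.114,-0.1024],[-0.0486,0.116,-0.1024],[-0.0486,0.116,-0.1024],[-0.0486,0.116,-0.1024]],"roll":[0.018,0.018,0.018,0.018,0.018,0.018,0.018,0.018,0.018,0.018,0.018,0.018,0.018],"fingers":[-1,-1,-1,-1,-1,-1,-1,-1,-1,-1,-1,-1,-1]}'
python3 - <<'E'
from h import *
from plant import bot,cams
s=bot.state();w=cams.capture('wrist');t=cams.capture('side');c=cams.capture('scene');pickle.dump((s,w,t,c),open('w6.pkl','wb'))
print(s['tcp_pos'],s['force'],rot(s))
cv2.imwrite('pics/w6.png',np.hstack([cv2.resize(t['img'][90:190,265:365],(400,400),interpolation=cv2.INTER_CUBIC),cv2.resize(c['img'][120:220,325:425],(400,400),interpolation=cv2.INTER_CUBIC)]))
E
```

```text
time_s: 9.2
tcp_pos: [0.4995, 0.2475, 0.1248]
orientation: [0.706, -0.706, -0.037, 0.036]
force: [0.2, 0.7, -1.2]
gripper_width: 0.0338
[0.4995 0.2475 0.1248] [ 0.1727  0.738  -1.1907] [[ 0.9947  0.001  -0.1026]
 [ 0.1026  0.0006  0.9947]
 [ 0.0011 -1.      0.0005]]
```

```bash
python3 -m inch '{"dp":[[0,0.003,0],[0,0.006,0],[0,0.008,0],[0,0.01,0],[0,0.012,0],[0,0.012,0]],"roll":[0,0,0,0,0,0],"fingers":[-1,-1,-1,-1,-1,-1]}' 20
```

```text
time_s: 9.85
tcp_pos: [0.4981, 0.2473, 0.1115]
orientation: [-0.706, 0.706, 0.036, -0.037]
force: [-3.8, -1.2, 1.3]
gripper_width: 0.0338
```

Contact came at TCP z ≈ 0.112 (predicted 0.114), which is inside the recess because the deck face would have stopped it at 0.128. The force is small. I lower along the arc in stages and watch the force.

```bash
python3 -m inch '{"dp":[[-0.001,0.003,0],[-0.002,0.006,0],[-0.003,0.009,0],[-0.003,0.012,0],[-0.003,0.015,0],[-0.003,0.015,0]],"roll":[0,0,0,0,0,0],"fingers":[-1,-1,-1,-1,-1,-1]}' 20
python3 -m inch '{"dp":[[0,0.003,0],[0,0.006,0],[0,0.009,0],[0.001,0.012,0],[0.001,0.016,0],[0.001,0.016,0]],"roll":[0,0,0,0,0,0],"fingers":[-1,-1,-1,-1,-1,-1]}'
python3 - <<'E'
from h import *
from plant import bot,cams
s=bot.state();w=cams.capture('wrist');t=cams.capture('side');c=cams.capture('scene');pickle.dump((s,w,t,c),open('w7.pkl','wb'))
print(s['tcp_pos'],s['force'],s['wrist_torque'])
cv2.imwrite('pics/w7.png',np.vstack([np.hstack([cv2.resize(t['img'][90:190,265:365],(300,300),interpolation=cv2.INTER_CUBIC),cv2.resize(c['img'][120:220,325:425],(300,300),interpolation=cv2.INTER_CUBIC)]),cv2.copyMakeBorder(cv2.resize(w['img'],(480,300)),0,0,0,120,0)]))
E
```

```text
time_s: 10.35
tcp_pos: [0.4954, 0.2469, 0.0961]
orientation: [-0.706, 0.706, 0.036, -0.037]
force: [-4.4, -0.9, 0.4]
gripper_width: 0.0335
time_s: 10.85
tcp_pos: [0.4971, 0.2472, 0.0802]
orientation: [0.706, -0.706, -0.036, 0.037]
force: [-2.3, 0.7, 0.5]
gripper_width: 0.0337
[0.4971 0.2472 0.0802] [-2.283   0.6607  0.4728] [-0.0105  0.4296  0.0738]
```

View pics/w7.png

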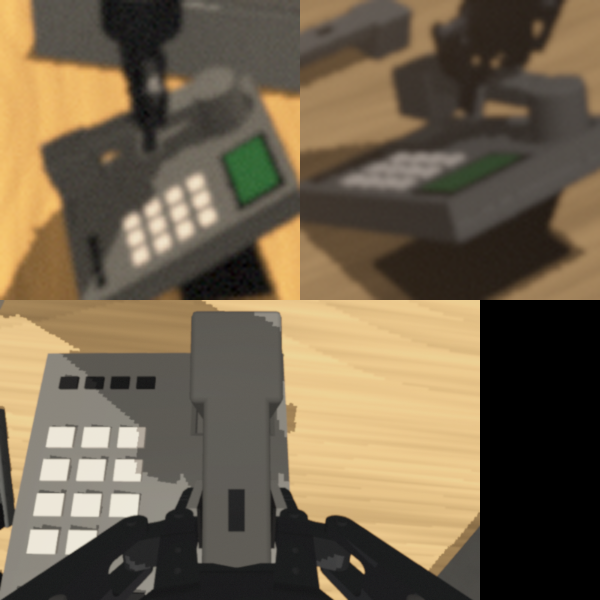

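The picture shows the pivot working: the earpiece is down in the round recess, and the handset is tilted about 20° with the mouthpiece still raised in line with the lane. I continue the last 10°.

```bash
python3 -m inch '{"dp":[[0,0.003,0],[0.001,0.006,0],[0.0015,0.009,0],[0.0025,0.012,0],[0.003,0.0145,0],[0.003,0.0145,0]],"roll":[0,0,0,0,0,0],"fingers":[-1,-1,-1,-1,-1,-1]}' 20
python3 -m inch '{"dp":[[0,0.001,0],[0,0.002,0],[0,0.003,0],[0,0.003,0]],"roll":[0,0,0,0],"fingers":[-1,-1,-1,-1]}'
python3 - <<'E'
from h import *
from plant import bot,cams
s=bot.state();print(s['tcp_pos'],s['force'],s['wrist_torque'])
E
```

```text
time_s: 11.5
tcp_pos: [0.4999, 0.2474, 0.0657]
orientation: [-0.706, 0.706, 0.036, -0.037]
force: [-2.7, 0.2, -0.4]
gripper_width: 0.0337
time_s: 11.83
tcp_pos: [0.5004, 0.2475, 0.0645]
orientation: [-0.706, 0.706, 0.037, -0.036]
force: [-4.9, -2.5, 10.0]
gripper_width: 0.0337
[0.5004 0.2475 0.0645] [-4.8505 -2.4641 10.0141] [-0.5836  0.6599 -0.1065]
```

The force rose to 10 N at TCP z 0.0645 (seated prediction 0.0635), so both ends are bearing. To tell fully home from resting on a rim, I use the last picture with the predicted seated outline marked on it.

```bash
python3 - <<'E'
from h import *
from plant import bot,cams
s=bot.state();w=cams.capture('wrist');t=cams.capture('side');c=cams.capture('scene');pickle.dump((s,w,t,c),open('w8.pkl','wb'))
Mr=R.from_euler('ZY',[np.radians(5.7),-np.pi/6]).as_matrix();o=np.array([.5165,.2483,.077])
mp=np.array([[-103,24,48],[-103,-24,48],[-53,-24,48],[-53,24,48]])/1e3
an=np.linspace(0,2*np.pi,40);ep=np.c_[78+24*np.cos(an),24*np.sin(an),0*an+48]/1e3
def draw(cam,T,x,y,n,k,m):
    f=k/n;im=cv2.resize(cam['img'][y:y+m,x:x+n],None,fx=f,fy=f,interpolation=cv2.INTER_CUBIC)
    for pts,col in((mp,(0,0,255)),(ep,(0,255,255))):
        q=proj(cam,T,o+pts@Mr.T);cv2.polylines(im,[np.int32(((q-[x,y]+.5)*f-.5)*16)],True,col,1,cv2.LINE_AA,4)
        for dx in():pass
    return im
a=draw(t,t['world_from_camera'],275,100,100,400,75);b=draw(c,c['world_from_camera'],330,125,100,400,75);e=draw(w,wT(s,w),215,0,160,400,120)
e2=draw(w,wT(s,w),180,60,160,400,120)
cv2.imwrite('pics/w8.png',np.vstack([np.hstack([a,b]),np.hstack([e,draw(c,c['world_from_camera'],345,130,60,400,45)])]))
E
```

```text
(no output)
```

View pics/w8.png

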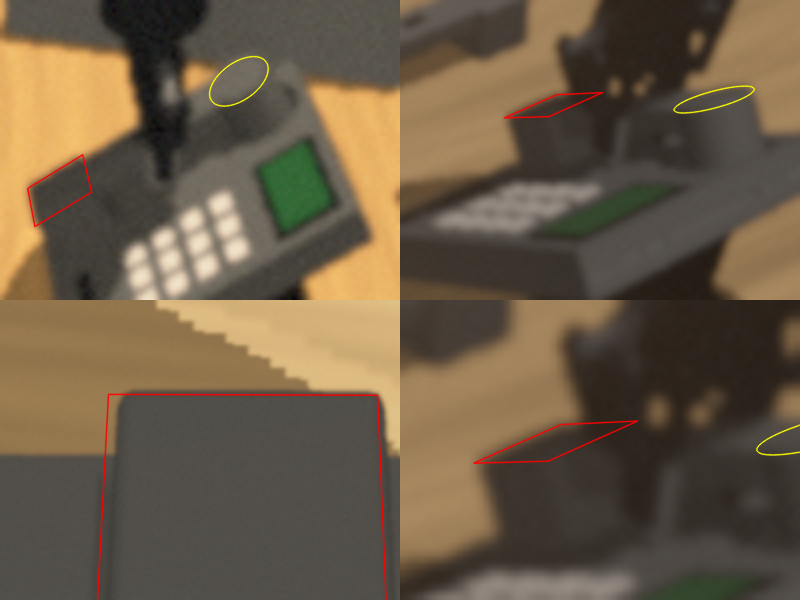

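The predicted seated outlines agree with the real mouthpiece and earpiece backs in all three views. The mouthpiece corners are within 1–2 px, whereas resting on a rim would shift them about 4–5 px. I now press slightly with a small wiggle along and across the slope, hold, and see whether anything drops further.

```bash
python3 -m inch '{"dp":[[0.001,0.001,0],[0.002,0.001,0],[0.001,0.001,0.001],[0,0.001,0.001],[-0.001,0.001,0],[-0.001,0.001,-0.001],[0,0.001,-0.001],[0,0.001,0],[0,0.001,0],[0,0.001,0],[0,0.001,0],[0,0.001,0]],"roll":[0,0,0.01,0.01,0,-0.01,-0.01,0,0,0,0,0],"fingers":[-1,-1,-1,-1,-1,-1,-1,-1,-1,-1,-1,-1]}' 20
python3 - <<'E'
from h import *
from plant import bot,cams
s=bot.state();print(s['tcp_pos'],s['force'],s['wrist_torque'],s['gripper_width'])
def step(w):pass
s8,w8,_,_=pickle.load(open('w8.pkl','rb'))
w=cams.capture('wrist');pickle.dump((s,w),open('w9.pkl','wb'))
for i in(w8,w):
    g=cv2.cvtColor(i['img'],cv2.COLOR_BGR2GRAY).astype(float)
    col=g[15:60,300:340].mean(1);r=np.abs(np.diff(col));row=g[80,240:390];dd=np.abs(np.diff(row))
    print('top edge row',15+r.argmax(),'side edges',[(240+k,round(dd[k],1)) for k in np.argsort(-dd)[:6]])
E
```

```text
time_s: 12.98
tcp_pos: [0.4999, 0.2479, 0.0641]
orientation: [-0.706, 0.706, 0.037, -0.036]
force: [-6.9, -3.5, 17.5]
gripper_width: 0.0334
[0.4999 0.2479 0.0641] [-6.8649 -3.5258 17.4788] [-0.9129  1.3458  0.1036] 0.03343686681874623
top edge row 35 side edges [(np.int64(383), np.float64(50.0)), (np.int64(382), np.float64(30.0)), (np.int64(384), np.float64(23.0)), (np.int64(260), np.float64(6.0)), (np.int64(385), np.float64(6.0)), (np.int64(253), np.float64(4.0))]
top edge row 35 side edges [(np.int64(382), np.float64(44.0)), (np.int64(383), np.float64(35.0)), (np.int64(381), np.float64(16.0)), (np.int64(384), np.float64(12.0)), (np.int64(260), np.float64(7.0)), (np.int64(371), np.float64(6.0))]
```

It's rigid now: 7.5 N more for 0.4 mm. To be sure the handset itself is bearing and not a fingertip on the deck, I loosen the fingers so it settles, compare images, and then re-grip in place so it's also held when fully home.

```bash
python3 -m inch '{"dp":[[0,-0.001,0],[0,-0.002,0],[0,-0.002,0],[0,-0.002,0],[0,-0.002,0],[0,-0.002,0]],"roll":[0,0,0,0,0,0],"fingers":[-1,-1,0.05,0.05,0.05,0.05]}' 20
cat >cmp.py <<'E'
from h import *
from plant import bot,cams
s=bot.state();print(s['tcp_pos'],s['force'],s['gripper_width'])
t=cams.capture('side');c=cams.capture('scene');_,_,t8,c8=pickle.load(open('w8.pkl','rb'))
Mr=R.from_euler('ZY',[np.radians(5.7),-np.pi/6]).as_matrix();o=np.array([.5165,.2483,.077])
for n,p,q in(('side',t8,t),('scene',c8,c)):
    for nm,l in(('mouth',[-.085,0,.035]),('ear',[.085,0,.035])):
        u,v=proj(p,p['world_from_camera'],[o+Mr@np.array(l)])[0].round().astype(int)
        f=lambda i:cv2.cvtColor(i['img'],cv2.COLOR_BGR2GRAY).astype(np.float32)
        a=f(p)[v-12:v+12,u-12:u+12];g=f(q)[v-16:v+16,u-16:u+16]
        m=cv2.matchTemplate(g,a,cv2.TM_CCOEFF_NORMED);_,mx,_,(i,j)=cv2.minMaxLoc(m)
        sub=lambda l,x,r:x+.5*(l-r)/(l-2*mx+r) if l<mx and r<mx else x
        i2=sub(m[j,i-1],i,m[j,i+1]) if 0<i<8 else i;j2=sub(m[j-1,i],j,m[j+1,i]) if 0<j<8 else j
        print(n,nm,'shift px',round(i2-4,2),round(j2-4,2),'score',round(mx,3))
E
python3 cmp.py
```

```text
time_s: 13.53
tcp_pos: [0.5004, 0.2474, 0.0643]
orientation: [0.706, -0.706, -0.036, 0.036]
force: [-0.2, -0.1, -0.1]
gripper_width: 0.0449
[0.5004 0.2474 0.0643] [-0.2405 -0.1313 -0.1105] 0.04491622707714043
side mouth shift px -0.47 0.25 score 0.992
side ear shift px -0.23 0.08 score 0.984
scene mouth shift px -0.7 0.08 score 0.994
scene ear shift px -0.18 0.14 score 0.985
```

After loosening, the handset moved under 0.7 px (about 1 mm) and the force went to zero, so it rests on its own in the recesses. I re-grip there, hold with a light press, and check.

```bash
python3 -m inch '{"dp":[[0,0,0],[0,0,0],[0,0,0],[0,0.0005,0],[0,0.001,0],[0,0.001,0],[0,0.001,0],[0,0.001,0],[0,0.001,0],[0,0.001,0]],"roll":[0,0,0,0,0,0,0,0,0,0],"fingers":[-1,-1,-1,-1,-1,-1,-1,-1,-1,-1]}' 20
python3 cmp.py
```

```text
time_s: 14.47
tcp_pos: [0.5002, 0.2474, 0.0644]
orientation: [-0.706, 0.706, 0.037, -0.036]
force: [-1.6, -2.3, 10.7]
gripper_width: 0.0337
[0.5002 0.2474 0.0644] [-1.6478 -2.3095 10.6597] 0.03374683410440868
side mouth shift px -0.47 0.3 score 0.991
side ear shift px -0.28 0.14 score 0.982
scene mouth shift px -0.31 -0.08 score 0.997
scene ear shift px -0.51 0.23 score 0.993
```

Held, with 10.7 N bearing and the image unchanged. Now I release and rise straight up.

```bash
python3 -m inch '{"dp":[[0,-0.001,0],[0,-0.001,0],[0,-0.001,0],[0,-0.001,0],[0,-0.001,0],[0,-0.001,0],[0,-0.008,0],[0,-0.02,0],[0,-0.04,0],[0,-0.065,0],[0,-0.09,0],[0,-0.12,0],[0,-0.14,0],[0,-0.15,0],[0,-0.15,0],[0,-0.15,0]],"roll":[0,0,0,0,0,0,0,0,0,0,0,0,0,0,0,0],"fingers":[0.5,0.5,0.5,0.5,0.5,0.5,0.5,0.5,0.5,0.5,0.5,0.5,0.5,0.5,0.5,0.5]}'
python3 cmp.py
python3 - <<'E'
from h import *
from plant import bot,cams
# seated fit check in the wrist view, handset unoccluded: edges of mouthpiece along predicted outline; bystanders vs start
s=bot.state();w=cams.capture('wrist');c=cams.capture('scene');t=cams.capture('side');pickle.dump((s,w,t,c),open('w10.pkl','wb'))
d=pickle.load(open('d0.pkl','rb'));g=lambda i:cv2.cvtColor(i['img'],cv2.COLOR_BGR2GRAY).astype(np.float32)
for nm,(u,v) in dict(stapler=(315,223),tape=(281,187),stamp=(235,215),mug=(410,255),calc=(341,305),carton=(461,235),cup=(255,325)).items():
    m=cv2.matchTemplate(g(c)[v-26:v+26,u-26:u+26],g(d['scene'])[v-18:v+18,u-18:u+18],cv2.TM_CCOEFF_NORMED);_,x,_,l=cv2.minMaxLoc(m);print(nm,l[0]-8,l[1]-8,round(x,2))
E
```

```text
time_s: 15.9
tcp_pos: [0.5001, 0.2472, 0.2134]
orientation: [-0.706, 0.706, 0.037, -0.036]
force: [0.5, -0.2, -1.4]
gripper_width: 0.0643
[0.5001 0.2472 0.2134] [ 0.4819 -0.1974 -1.3525] 0.0642639683922689
side mouth shift px -0.48 0.15 score 0.987
side ear shift px -0.23 0.07 score 0.984
scene mouth shift px -1.32 0.26 score 0.789
scene ear shift px -0.14 0.07 score 0.832
stapler 0 0 1.0
tape 0 0 0.23
stamp 0 0 1.0
mug 0 0 1.0
calc 0 0 1.0
carton 0 0 1.0
cup 0 0 0.99
```

```bash
python3 - <<'E'
from h import *
from scipy.ndimage import map_coordinates as mc
s,w,t,c=pickle.load(open('w10.pkl','rb'));d=pickle.load(open('d0.pkl','rb'))
g=lambda i:cv2.GaussianBlur(cv2.cvtColor(i['img'],cv2.COLOR_BGR2GRAY).astype(np.float32),(0,0),1)
m=cv2.matchTemplate(g(t)[198:250,247:299],g(d['side'])[206:242,255:291],cv2.TM_CCOEFF_NORMED);_,x,_,l=cv2.minMaxLoc(m);print('tape side',l[0]-8,l[1]-8,round(x,2))
Mr=R.from_euler('ZY',[np.radians(5.7),-np.pi/6]).as_matrix();o=np.array([.5165,.2483,.077])
def chk(nm,cam,T,p,n):
    p,n=np.array(p)/1e3,np.array(n)
    k=np.arange(-10,10.01,.25);q=proj(cam,T,o+(p+k[:,None]/1e3*n)@Mr.T)
    v=mc(g(cam),[q[:,1],q[:,0]],order=1);gr=np.abs(np.gradient(v));i=gr.argmax();print(nm,'offset mm',k[i],'strength',round(gr[i],1))
W=wT(s,w);S=t['world_from_camera']
for y in(-10,0,10,18):chk(f'wrist mouth end y{y}',w,W,[-103,y,48],[-1,0,0])
for xx in(-95,-85,-65):chk(f'wrist mouth +y x{xx}',w,W,[xx,24,48],[0,1,0]);chk(f'wrist mouth -y x{xx}',w,W,[xx,-24,48],[0,-1,0])
for a in(-60,-90,-30,0,30,60,90):
    a_=np.radians(a);chk(f'ear {a} wrist',w,W,[78+24*np.cos(a_),24*np.sin(a_),48],[np.cos(a_),np.sin(a_),0]);chk(f'ear {a} side',t,S,[78+24*np.cos(a_),24*np.sin(a_),48],[np.cos(a_),np.sin(a_),0])
for y in(-10,0,10):chk(f'side mouth end {y}',t,S,[-103,y,48],[-1,0,0])
E
```

```text
tape side 1 0 0.45
wrist mouth end y-10 offset mm 3.25 strength 3.8
wrist mouth end y0 offset mm 3.25 strength 3.8
wrist mouth end y10 offset mm 3.25 strength 3.8
wrist mouth end y18 offset mm 3.25 strength 3.6
wrist mouth +y x-95 offset mm 9.75 strength 5.8
wrist mouth -y x-95 offset mm -1.75 strength 4.2
wrist mouth +y x-85 offset mm 9.5 strength 8.1
wrist mouth -y x-85 offset mm -3.75 strength 1.0
wrist mouth +y x-65 offset mm 2.5 strength 4.3
wrist mouth -y x-65 offset mm 0.0 strength 1.0
ear -60 wrist offset mm 3.75 strength 4.7
ear -60 side offset mm -5.75 strength 0.4
ear -90 wrist offset mm 0.25 strength 4.0
ear -90 side offset mm -6.5 strength 0.6
ear -30 wrist offset mm 3.25 strength 6.7
ear -30 side offset mm -7.25 strength 0.3
ear 0 wrist offset mm 2.75 strength 7.0
ear 0 side offset mm -2.5 strength 0.6
ear 30 wrist offset mm -2.0 strength 8.1
ear 30 side offset mm -1.75 strength 0.6
ear 60 wrist offset mm -1.0 strength 5.4
ear 60 side offset mm 3.25 strength 0.4
ear 90 wrist offset mm 10.0 strength 4.5
ear 90 side offset mm 2.75 strength 0.3
side mouth end -10 offset mm 2.25 strength 2.5
side mouth end 0 offset mm 1.5 strength 2.5
side mouth end 10 offset mm 3.0 strength 2.5
```

The image check can't be trusted at the millimetre level. It's grey on grey, and both ends read about 3 mm outward (mouthpiece 1.5–3 mm downhill, ear edges mixed). There's plenty of time left, so I do a touch check instead: the shut fingertips tap the mouthpiece back, the ear back and the bare deck, and the normal distances must come out at 36 mm.

```bash
python3 -m inch '{"dp":[[-0.02,0,0],[-0.05,0.01,0],[-0.075,0.03,0],[-0.075,0.06,0],[-0.075,0.09,0],[-0.075,0.115,0],[-0.075,0.125,0],[-0.075,0.125,0],[-0.075,0.125,0]],"roll":[0,0,0,0,0,0,0,0,0],"fingers":[-1,-1,-1,-1,-1,-1,-1,-1,-1]}' 20
for i in 1 2 3 4 5 6; do :; done
python3 -m inch '{"dp":[[0,0.003,0],[0,0.006,0],[0,0.009,0],[0,0.012,0],[0,0.012,0]],"roll":[0,0,0,0,0],"fingers":[-1,-1,-1,-1,-1]}'
```

```text
time_s: 16.9
tcp_pos: [0.4253, 0.2402, 0.0886]
orientation: [0.706, -0.706, -0.036, 0.037]
force: [0.7, -0.0, 1.1]
gripper_width: 0.0001
time_s: 17.32
tcp_pos: [0.4255, 0.2395, 0.0762]
orientation: [-0.706, 0.706, 0.036, -0.036]
force: [-0.5, -0.1, 0.4]
gripper_width: -0.0005
```

```bash
python3 -m inch '{"dp":[[0,0.002,0],[0,0.004,0],[0,0.004,0]],"roll":[0,0,0],"fingers":[-1,-1,-1]}'
python3 -m inch '{"dp":[[0,0.002,0],[0,0.004,0],[0,0.004,0]],"roll":[0,0,0],"fingers":[-1,-1,-1]}'
```

```text
time_s: 17.57
tcp_pos: [0.4254, 0.2396, 0.0721]
orientation: [-0.706, 0.706, 0.036, -0.037]
force: [-0.4, 0.3, -0.1]
gripper_width: -0.0
time_s: 17.82
tcp_pos: [0.4254, 0.2396, 0.0681]
orientation: [-0.706, 0.706, 0.036, -0.037]
force: [0.1, 0.7, -0.8]
gripper_width: 0.0001
```

```bash
python3 -m inch '{"dp":[[0,0.002,0],[0,0.003,0],[0,0.003,0]],"roll":[0,0,0],"fingers":[-1,-1,-1]}'
python3 -m inch '{"dp":[[0,0.002,0],[0,0.002,0]],"roll":[0,0],"fingers":[-1,-1]}'
```

```text
time_s: 18.07
tcp_pos: [0.4254, 0.2396, 0.0652]
orientation: [-0.706, 0.706, 0.036, -0.037]
force: [1.0, 0.7, -0.4]
gripper_width: -0.0
time_s: 18.23
tcp_pos: [0.4256, 0.2399, 0.0635]
orientation: [0.706, -0.706, -0.037, 0.036]
force: [-0.2, -1.4, 2.5]
gripper_width: -0.0002
```

```bash
python3 -m inch '{"dp":[[0,0.001,0],[0,0.001,0],[0,0.001,0]],"roll":[0,0,0],"fingers":[-1,-1,-1]}'
python3 -m inch '{"dp":[[0,-0.02,0],[0,-0.05,0],[0.02,-0.085,0],[0.05,-0.10,0],[0.085,-0.10,0],[0.12,-0.10,0],[0.135,-0.10,0],[0.135,-0.095,0],[0.135,-0.091,0],[0.135,-0.089,0],[0.135,-0.089,0]],"roll":[0,0,0,0,0,0,0,0,0,0,0],"fingers":[-1,-1,-1,-1,-1,-1,-1,-1,-1,-1,-1]}'
python3 -m inch '{"dp":[[0,0.003,0],[0,0.005,0],[0,0.005,0]],"roll":[0,0,0],"fingers":[-1,-1,-1]}'
```

```text
time_s: 18.48
tcp_pos: [0.4257, 0.24, 0.0633]
orientation: [-0.706, 0.706, 0.037, -0.036]
force: [-1.9, -2.7, 11.9]
gripper_width: 0.0001
time_s: 19.4
tcp_pos: [0.5583, 0.2535, 0.1508]
orientation: [-0.706, 0.706, 0.037, -0.038]
force: [0.3, -0.1, 0.1]
gripper_width: -0.0002
time_s: 19.65
tcp_pos: [0.5593, 0.2534, 0.1462]
orientation: [-0.706, 0.706, 0.037, -0.037]
force: [-0.8, -0.1, 0.1]
gripper_width: -0.0001
```

The mouthpiece back is at TCP z 0.0635. If the back is parallel to the deck, the ear should touch at about 0.141.

```bash
python3 -m inch '{"dp":[[0,0.002,0],[0,0.003,0],[0,0.003,0]],"roll":[0,0,0],"fingers":[-1,-1,-1]}'
python3 -m inch '{"dp":[[0,0.002,0],[0,0.002,0],[0,0.002,0]],"roll":[0,0,0],"fingers":[-1,-1,-1]}'
```

```text
time_s: 19.9
tcp_pos: [0.5597, 0.2535, 0.1432]
orientation: [-0.706, 0.706, 0.036, -0.037]
force: [0.4, -0.7, 0.1]
gripper_width: 0.0
time_s: 20.15
tcp_pos: [0.5599, 0.2538, 0.1416]
orientation: [0.706, -0.706, -0.037, 0.036]
force: [0.1, -0.2, 1.4]
gripper_width: 0.0002
```

The ear back is at 0.1415 against 0.141, so the back is parallel to the slope within about 0.2°. Now the bare deck beside the bar, which should touch at about 0.079 if the handset is fully home.

```bash
python3 -m inch '{"dp":[[0,-0.02,0],[0,-0.045,0],[-0.01,-0.05,-0.02],[-0.03,-0.05,-0.045],[-0.036,-0.04,-0.049],[-0.036,-0.01,-0.049],[-0.036,0.02,-0.049],[-0.036,0.04,-0.049],[-0.036,0.05,-0.049],[-0.036,0.054,-0.049],[-0.036,0.054,-0.049]],"roll":[0,0,0,0,0,0,0,0,0,0,0],"fingers":[-1,-1,-1,-1,-1,-1,-1,-1,-1,-1,-1]}'
python3 -m inch '{"dp":[[0,0.002,0],[0,0.004,0],[0,0.004,0]],"roll":[0,0,0],"fingers":[-1,-1,-1]}'
python3 -m inch '{"dp":[[0,0.002,0],[0,0.002,0],[0,0.002,0]],"roll":[0,0,0],"fingers":[-1,-1,-1]}'
```

```text
time_s: 21.07
tcp_pos: [0.5288, 0.2014, 0.0871]
orientation: [0.706, -0.706, -0.036, 0.037]
force: [0.0, 0.5, 0.5]
gripper_width: 0.0003
time_s: 21.32
tcp_pos: [0.5294, 0.2015, 0.0841]
orientation: [0.706, -0.706, -0.037, 0.036]
force: [-1.5, -0.0, 0.9]
gripper_width: 0.0002
time_s: 21.57
tcp_pos: [0.5291, 0.2012, 0.0816]
orientation: [0.706, -0.706, -0.037, 0.036]
force: [0.4, 0.4, 0.4]
gripper_width: -0.0003
```

```bash
python3 -m inch '{"dp":[[0,0.0015,0],[0,0.0015,0],[0,0.0015,0]],"roll":[0,0,0],"fingers":[-1,-1,-1]}'
python3 -m inch '{"dp":[[0,0.0015,0],[0,0.0015,0],[0,0.0015,0]],"roll":[0,0,0],"fingers":[-1,-1,-1]}'
```

```text
time_s: 21.82
tcp_pos: [0.529, 0.2012, 0.0798]
orientation: [0.706, -0.706, -0.036, 0.037]
force: [-0.0, 0.2, -0.6]
gripper_width: -0.0003
time_s: 22.07
tcp_pos: [0.5292, 0.2013, 0.0791]
orientation: [-0.706, 0.706, 0.037, -0.036]
force: [-1.1, -1.5, 7.5]
gripper_width: 0.0002
```

The deck touches at 0.0793 against an expected 0.0792, so the handset is home in depth to within about 0.5 mm and parallel. I retreat upward and confirm it looks the same as it did while held.

```bash
python3 -m inch '{"dp":[[0,-0.02,0],[0,-0.05,0],[0,-0.085,0],[0,-0.12,0],[0,-0.15,0],[0,-0.17,0],[0,-0.17,0],[0,-0.17,0],[0,-0.17,0]],"roll":[0,0,0,0,0,0,0,0,0],"fingers":[-1,-1,-1,-1,-1,-1,-1,-1,-1]}'
python3 cmp.py
python3 - <<'E'
from h import *
from plant import bot,cams
d=pickle.load(open('d0.pkl','rb'));t=cams.capture('side')
g=lambda i:cv2.cvtColor(i['img'],cv2.COLOR_BGR2GRAY).astype(np.float32)
m=cv2.matchTemplate(g(t)[198:250,247:299],g(d['side'])[206:242,255:291],cv2.TM_CCOEFF_NORMED);_,x,_,l=cv2.minMaxLoc(m);print('tape side',l[0]-8,l[1]-8,round(x,2))
print(bot.state()['time_s'],bot.hand_in())
E
```

```text
time_s: 22.82
tcp_pos: [0.5287, 0.2006, 0.2475]
orientation: [-0.706, 0.707, 0.036, -0.037]
force: [-0.6, -0.6, -0.0]
gripper_width: -0.0
[0.5287 0.2006 0.2475] [-0.6434 -0.6428 -0.0077] -2.66111202492603e-05
side mouth shift px -0.21 1.14 score 0.956
side ear shift px -0.28 0.09 score 0.983
scene mouth shift px -1.48 0.96 score 0.791
scene ear shift px -0.14 0.07 score 0.833
tape side 0 1 0.4
the job is handed in; nothing more can be done
22.9667 None
```

The handset is in the desk phone's cradle, earpiece uphill and released, and I handed the job in at 23.0 s of the 42 s. I picked the handset lying farthest from the base (about 0.57 m, against 0.42 and 0.34 m for the look-alikes). I pivoted it in the pads by lowering its ear rim onto the recess floor. I then re-gripped it fully seated, held it for about 0.5 s with about 10 N bearing on it, let go and withdrew.

**What passed**
- **Depth and tilt:** I tapped the mouthpiece back, ear back and bare deck with the shut fingertips. The depth agreed to about 0.5 mm and the back is parallel to the deck within about 0.2°.
- **Bystanders:** the stapler, stamp, mug, calculator, carton and pen cup showed 0 px shift after the release.
- **Robot at hand-in:** the wrist force was about zero and the gripper was well clear of everything.

**What failed or disagreed**
- **First grasp:** the fingers closed above the bar, because the pads end about 30 mm higher than the nominal tool figures. I found this in the images and corrected it; the handset did not move.
- **Cradle pose:** the wrist and fixed-camera estimates differed by 4 mm in x and 3 mm in z.
- **Position along and across the slope:** the edge check read 2–3 mm outward at the mouthpiece and was mixed at the ear. I rely on the 4 mm recess play for this direction.
- **Last image comparison:** the ear was unchanged, but the mouthpiece read about 1 px different from when it was held (side score 0.96, scene 0.79). Changed arm shadow or cover could explain it, or a settling of 1–2 mm. I handed in without resolving it.
- **Tape roll:** it read within 1 px of its start, but on a weak match (score about 0.4), probably because of the arm's shadow.

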